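Find a lopsided tube's balance point and rest it on the balance stand

TASK

The closed square steel tube on the sloping rack has a heavy slug hidden somewhere inside, so it hardly ever balances at its middle. Lift it off the rack, find by trial lifts where it balances and shift your grip to that place, then carry it level and, with the hand squarely above the narrow ridge of the balance stand, lay it across the ridge so that it stays there level by itself when you let go. Do not disturb the clamp, the tin or the lamp.

Things in the scene. Friction and masses are not known exactly. Their poses are not given: they have to be found in the camera images.
- tube: Loose closed square tube, plain steel, dark welded end caps, 200 mm long, 36 x 36 mm, 0.8 kg. Origin: middle of its length and section; x along it (at the start towards its upper end), z out of its upper face. A heavy slug fixed unseen inside puts the balance point anywhere within 60 mm of the middle, to either end, on the centre line; it differs each time and does not shift in handling.
- rack: Fixed dark rack; origin on the bench under its middle, x horizontal, the way it rises (away from the robot), z up. Holds the tube along x sloping 30 degrees, tube centre 95 mm over the origin. Touches it only within 16 mm of each end: seat below, cheeks 5 mm off its sides reaching its centre line, stop at the lower end 8 mm above centre line. Between, the tube is free. Base 210 x 100 x 8 mm.
- stand: Fixed stand: base 100 x 130 x 10 mm, grey post 30 x 50 mm, on it a flat-topped steel ridge 24 mm wide along the stand's x, 80 mm long along y, top 120 mm above the bench. Origin on the bench under the ridge's middle; z up. The tube is to lie across the ridge, along the stand's x, either way round; it stays only with its balance point over those 24 mm.
- ridge (a point): Middle of the ridge's top face, 120 mm above the bench; axes as the stand's.
- clamp: Loose dark green C-clamp lying flat, 106 x 158 x 22 mm, a bystander. Origin at the middle of its underside.
- tin: Loose round tin, white with a dark green lid, 58 mm across, 28 mm high, a bystander. Origin at the middle of its underside.
- lamp: Loose orange hand lamp lying on the bench, 35 x 142 x 33 mm, a bystander. Origin at the middle of its underside.
There are look-alikes about, which are no part of the job. What is shaped like the stand but blue is not meant.

How it is judged:
On the way, in this order (a step that is already met when the one before it is completed fails the run):
1. the tube is lifted clear of the rack and held level (within 8 degrees), its centre more than 0.16 m above the bench (angle between tube's own x axis and vertical between 1.4308 and 1.7108 rad and contact force between tube and rack below 0.1 N and height (world z) of tube above 0.16 m and contact force between tube and the fingers above 1 N), for 0.2 s.
2. the tube is held level close above the ridge by a grip squarely over it (grasp point within 15 mm of the ridge's middle along the tube, 30 mm along the ridge) (angle between tube's own x axis and vertical between 1.4308 and 1.7108 rad and contact force between tube and rack below 0.1 N and contact force between tube and the fingers above 1 N and height (world z) of tube between 0.125 and 0.185 m and x of the grasp point in the frame of ridge between -0.015 and 0.015 m and y of the grasp point in the frame of ridge between -0.03 and 0.03 m), for 0.1 s.
At the end, for the whole second after the job is handed in: The tube lies still on the ridge alone, released, level within 4 degrees, its centre 10 to 26 mm above the ridge top, along the stand's x within 20 degrees and within 30 mm of the ridge's middle sideways (angle between tube's own x axis and vertical between 1.5008 and 1.6408 rad and z of tube in the frame of ridge between 0.01 and 0.026 m and y of tube in the frame of ridge between -0.03 and 0.03 m and x of tube in the frame of ridge between -0.085 and 0.085 m and angle between the x axis of tube and the x axis of stand, either way round below 0.35 rad and contact force between tube and stand above 2 N and linear speed of tube below 0.02 m/s and angular speed of tube below 0.1 rad/s); the robot touches nothing.
It fails at once if the clamp is moved by more than 20 mm (distance of clamp from where it was at the start of the episode above 0.02 m).
It fails at once if the tin is moved by more than 20 mm (distance of tin from where it was at the start of the episode above 0.02 m).
It fails at once if the lamp is moved by more than 20 mm (distance of lamp from where it was at the start of the episode above 0.02 m).
It also fails if it takes over 61 s, if anything falls off the work surface, if the arm or the gripper's body presses on something with over 40 N, if the wrist force passes 120 N, or if a joint passes its speed limit or range.

ROBOT

A 6-joint arm with a two-finger parallel gripper is mounted at the origin on a cart in front of the work surface, level with it; the furniture and walls round the work are solid. World frame = base frame: x ahead of the robot, y to its left, z up, the work surface at z = 0. Lengths are in m, angles in rad, forces in N, time in s.
With the tool pointing down it reaches from about 0.35 to 0.775 m from the base axis. Payload 7.3 kg.
Tool frame: the origin (TCP) lies at the very end of the fingers, on their centre line; the grasp point (between the pads) lies 19 mm behind it (robot.tcp_to_grasp is the distance from the TCP to the grasp point, in m); x points along the fingers, y is the direction in which the jaws open and shut, and the axes are right-handed (so a half turn about x gives the same grasp; the last joint's range is limited). The gripper opens to 92 mm and grips with 3 to 60 N. Pads are 19 mm wide; open, the fingers measure 130 mm over their backs; the gripper's body (75 mm by 190 mm) begins 47 mm behind the grasp point.
Start: joints at [1.084, 0.342, 1.524, -0, 1.275, -0.146], TCP at [0.175, 0.495, 0.227] pointing down, gripper open.
Joint ranges: [-2.53, 2.53], [-0.77, 2.02], [0.04, 2.7], [-1, 4.14], [0.28, 2.66], [-3.11, 3.11]. Speed limits (rad/s): [2.57, 2.57, 3.14, 3.14, 3.14, 3.14].

INTERFACE

Orientations are given as [roll, pitch, yaw] about the fixed x, y, z axes, in that order (R = Rz(yaw) Ry(pitch) Rx(roll)).
In Python, from cell import robot gives the robot as it stands.
- The arm moves only by the tool move_arm, never from a script. Its argument "increments" is a list of rows, each a list of 4 numbers: the shift along the tool's x, y, z normalised to -1 to 1, where 1 is 40 cm, then the turn about the tool's x normalised to -1 to 1, where 1 is 60 degrees. In form: [[dx, dy, dz, twist], ...]. A call has 1 to 5 rows; each row is the pose to reach, as a shift and turn from the pose commanded when the call began, along the tool's axes at that moment; what a row does not reach only later rows make up. A row lasts 1/8 s, in which the tool goes at most 62.5 mm and 10.7 degrees, less where a joint would pass 70% of its speed; a pose out of reach is approached as far as the arm can. A call with a number of a shift or a turn outside -1 to 1 is refused whole. A call with a gripper value outside its range is refused whole. "gripper" is the closure, from 0 (fully open) to 1 (shut), set as the call begins (left out, the last holds). The fingers move at their own pace and stop on an object; "squeeze" is the grip in N (left out, the last holds). Time passes only in rows, so rows that repeat a pose let the fingers close. It gives the time, the measured TCP pose, the force and the opening at its end, in the units of the state.
- robot.observe(): the state, without advancing time (a new reading comes with each control period).
- robot.read_camera(name): name is "scene" or "top" or "wrist"; returns the picture (420x560x3 uint8, red, green, blue); there is no depth.
- robot.camera_params(name): a dict with "fx", "fy", "cx", "cy" (pixels), "R" (3x3) and "t" (3): a world point X has camera coordinates R X + t; the wrist camera has in their place "tool_from_camera" (4x4, takes a point from camera to tool coordinates, whose origin is the TCP and whose axes are the tool frame's). Camera axes: x right, y down, z forward; pixel columns grow to the right and rows downward; lengths in m; the calibration is good to about 2 mm. A picture is of the moment at which its call begins: read the wrist's pose just before it. camera_params takes no time and is no camera call.
- robot.hand_in(): hands the job in, once; it reports no verdict.
The state is a dict: "time": time; "qpos": joint angles; "qvel": joint speeds; "joint_efforts": joint torques, N m; "tool_pos": TCP position; "tool_rot": TCP orientation; "contact_force": force on the tool from outside, world axes, zero at the start; "torque": the same for the moment, N m; "opening": finger opening in m.
Only numpy, scipy, OpenCV 4.12 (cv2) and the standard library are available. Lean on these libraries where they do the work, as an engineer would, in place of code of your own. Each camera call takes 0.05 s, during which the arm holds its last target.

## Working session

There is one attempt and no reset: what is moved stays moved. The work goes in short steps, Python scripts to look and compute and a tool call to move; the robot and the scene stay as the last step left them, time stands still between calls to the robot, and variables do not carry over. Pictures are saved under pics/ and viewed, and the job is handed in when it is done.

Besides the shell and the picture viewer there is one more tool, called after "Request:" as a command line: name --pt "numbers of a row" for each row, then --argument value for the rest. move_arm: Moves the arm, as the interface text tells. Its arguments: {"type":"object","properties":{"increments":{"type":"array","items":{"type":"array","items":{"type":"number"}}},"gripper":{"type":"number"},"squeeze":{"type":"number"}},"required":["increments"]}

```bash
mkdir -p pics; python3 - <<'E'
from cell import robot
import cv2
s=robot.observe();print(s)
for n in("scene","top","wrist"):
    im=robot.read_camera(n);cv2.imwrite(f"pics/{n}0.png",im[:,:,::-1])
    print(n,robot.camera_params(n))
E
```

```text
{'time': 0.0, 'qpos': array([ 1.08396973e+00,  3.42723789e-01,  1.52504715e+00,  4.60740758e-05,
        1.27541523e+00, -1.45986127e-01]), 'qvel': array([ 0.00074673,  0.00030145, -0.00031902, -0.0014302 ,  0.00129431,
        0.0026243 ]), 'joint_efforts': array([ 8.71402572e-04, -4.31242096e+01, -2.44218671e+01,  7.17372377e-02,
        5.61437861e-02, -1.24230228e-04]), 'tool_pos': array([0.17525455, 0.49443395, 0.22603391]), 'tool_rot': array([-1.74442326,  1.5692022 , -2.08527717]), 'contact_force': array([0.20236005, 0.03304517, 0.26098606]), 'torque': array([ 0.04411811,  0.01916902, -0.05799533]), 'opening': 0.09187854748678559}
scene {'fx': 511.0754981316902, 'fy': 511.0754981316902, 'cx': 280.63722289913045, 'cy': 213.72293927798958, 'R': array([[ 0.97959593, -0.19946103, -0.02463947],
       [-0.12309498, -0.49854727, -0.85807823],
       [ 0.15886923,  0.84360294, -0.51292753]]), 't': array([-0.63269972,  0.24224336,  1.5413455 ])}
top {'fx': 380.6559655784507, 'fy': 380.6559655784507, 'cx': 281.50091547923375, 'cy': 211.01067227205624, 'R': array([[ 0.00495224, -0.99998496, -0.00235518],
       [-0.98261751, -0.00442913, -0.18558882],
       [ 0.18557559,  0.00323332, -0.98262467]]), 't': array([0.13747135, 0.65681771, 1.33070504])}
wrist {'fx': 332.6312830673845, 'fy': 332.6312830673845, 'cx': 278.03449014596606, 'cy': 208.91344452397294, 'tool_from_camera': array([[-3.06528765e-04, -3.04174920e-01,  9.52616147e-01,
        -1.58244975e-01],
       [ 9.99999344e-01, -1.14500472e-03, -4.38299906e-05,
         1.57691077e-04],
       [ 1.10408197e-03,  9.52615509e-01,  3.04175071e-01,
        -8.26959496e-02],
       [ 0.00000000e+00,  0.00000000e+00,  0.00000000e+00,
         1.00000000e+00]])}
```

View pics/scene0.png

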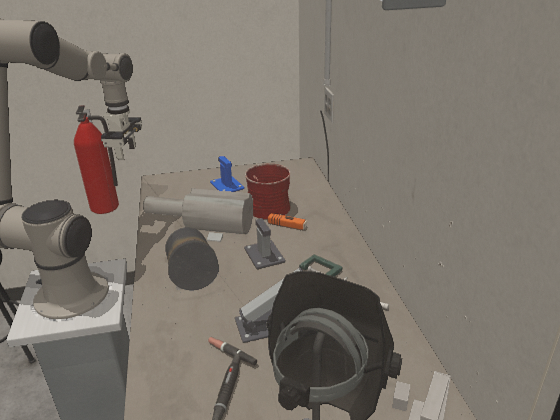

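View pics/top0.png

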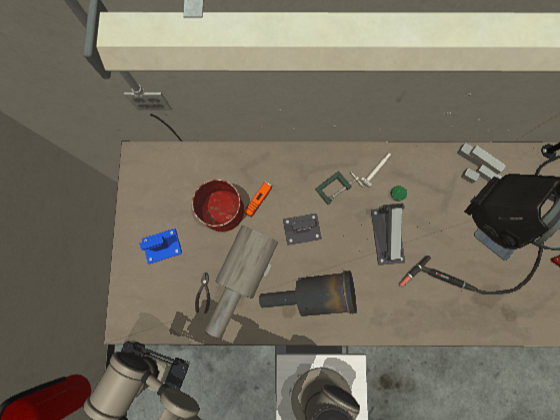

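View pics/wrist0.png

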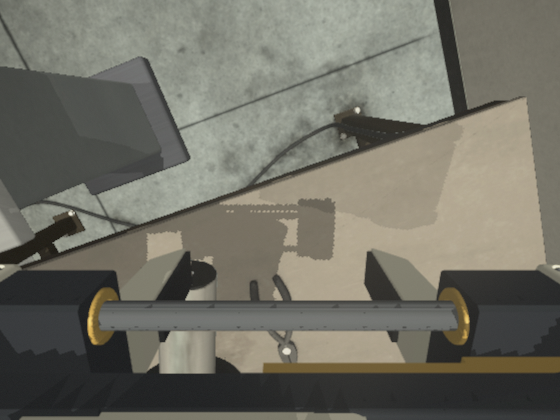

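The scene and top views show the tube on its rack at top (392,233), the grey stand at (302,228), the clamp at (333,187), the tin at (399,193) and the lamp at (259,198). The blue look-alike is at (160,246). I'll zoom in to measure.

```bash
python3 - <<'E'
import cv2,numpy as np
t=cv2.imread("pics/top0.png")
a=cv2.resize(t[190:280,270:430],None,fx=5,fy=5,interpolation=cv2.INTER_CUBIC);cv2.imwrite("pics/tz.png",a)
s=cv2.imread("pics/scene0.png")
a=cv2.resize(s[210:350,225:345],None,fx=4,fy=4,interpolation=cv2.INTER_CUBIC);cv2.imwrite("pics/sz.png",a)
E
```

```text
(no output)
```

View pics/tz.png

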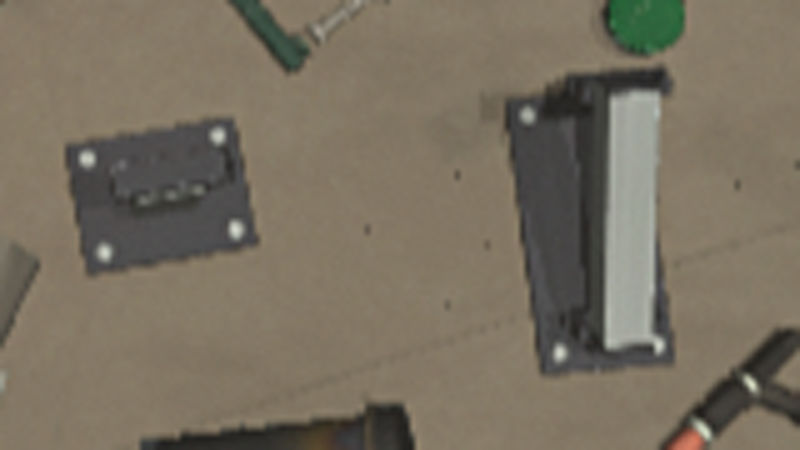

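View pics/sz.png

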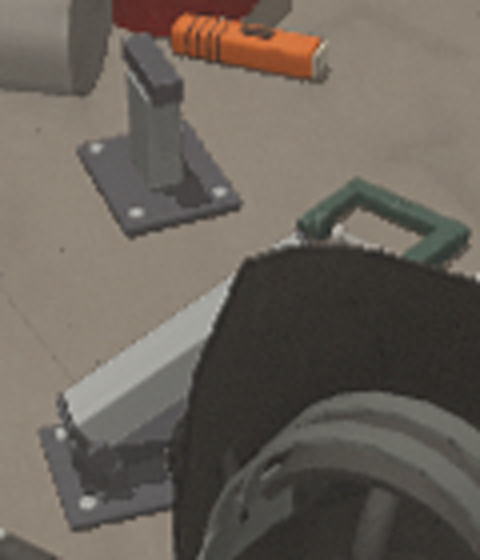

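```bash
cat > h.py <<'E'
import numpy as np
from cell import robot
def ray(cam,uv,z):
    p=robot.camera_params(cam);R=p["R"];t=p["t"]
    d=R.T@np.array([(uv[0]-p["cx"])/p["fx"],(uv[1]-p["cy"])/p["fy"],1]);c=-R.T@t
    return c+d*(z-c[2])/d[2]
E
python3 - <<'E'
from h import *
f=lambda q:((q[0]+.5)/5-.5+270,(q[1]+.5)/5-.5+190)
S=[ray("top",f(q),.01) for q in[(68,147),(235,120),(257,240),(90,272)]]
print("stand base",np.round(S,4),np.mean(S,0))
e=[(S[1]-S[0]),(S[2]-S[3]),(S[3]-S[0]),(S[2]-S[1])]
for v in e: print(np.linalg.norm(v),np.degrees(np.arctan2(v[1],v[0])))
B=[ray("top",f(q),.012) for q in[(87,158),(218,135),(236,229),(105,252)]];print("bolts",np.mean(B,0))
for v in [B[1]-B[0],B[2]-B[3],B[3]-B[0],B[2]-B[1]]: print(np.linalg.norm(v),np.degrees(np.arctan2(v[1],v[0])))
K=[ray("top",f(q),.008) for q in[(508,100),(543,375),(673,362)]]
print("rack",np.round(K,4), "centre",(K[0]+K[2])/2)
for v in [K[0]-K[1],K[2]-K[1]]: print(np.linalg.norm(v),np.degrees(np.arctan2(v[1],v[0])))
T=[ray("top",f(q),z) for q,z in[((608,92),.1606),((660,90),.1606),((652,348),.0606),((604,348),.0606)]]
print("tube",np.round(T,4),np.mean(T,0));v=T[0]+T[1]-T[2]-T[3];print(np.linalg.norm(v)/2,np.degrees(np.arctan2(v[1],v[0])))
# scene ridge top corners
g=lambda q:((q[0]+.5)/4-.5+225,(q[1]+.5)/4-.5+210)
# ridge top face corners in scene crop
C=[ray("scene",g(q),.12) for q in[(122,40),(142,35),(183,82),(155,90)]];print("ridge",np.round(C,4),np.mean(C,0))
for q in [(80,152),(130,235),(240,205)]: print(ray("scene",g(q),.01))
E
```

```text
stand base [[ 0.6352  0.1342  0.01  ]
 [ 0.6565  0.0077  0.01  ]
 [ 0.5652 -0.0077  0.01  ]
 [ 0.5406  0.1173  0.01  ]] [0.59939953 0.06287322 0.01      ]
0.12828729226353902 -80.43219634392479
0.1274416763527629 -78.87400896247759
0.09604871802211595 -169.91311341443807
0.09257936611909909 -170.44617032873688
bolts [0.59993861 0.06373778 0.012     ]
0.10060603404105088 -79.66114631795269
0.09967819808712643 -79.7481404259323
0.07235972497927227 -169.15673376308962
0.07250884925020744 -169.89103590955858
rack [[ 0.6733 -0.2002  0.008 ]
 [ 0.4661 -0.2181  0.008 ]
 [ 0.4761 -0.3147  0.008 ]] centre [ 0.5746969  -0.25748598  0.008     ]
0.20796307870641248 4.925553899597162
0.09718198745304267 -84.08402214258766
tube [[ 0.6496 -0.2322  0.1606]
 [ 0.6511 -0.2676  0.1606]
 [ 0.4831 -0.2836  0.0606]
 [ 0.4829 -0.2493  0.0606]] [ 0.56665679 -0.25819551  0.1106    ]
0.19564709474340922 5.656610942430146
ridge [[0.5843 0.0968 0.12  ]
 [0.6014 0.1006 0.12  ]
 [0.6209 0.0232 0.12  ]
 [0.5976 0.017  0.12  ]] [0.60102391 0.05939505 0.12      ]
[0.54460739 0.10636514 0.01      ]
[ 0.56695818 -0.01704422  0.01      ]
[0.65959137 0.00185696 0.01      ]
```

```bash
cat >> h.py <<'E'
from scipy.spatial.transform import Rotation as Ro
def st(): 
    s=robot.observe();R=Ro.from_euler('xyz',s['tool_rot']).as_matrix();return s,s['tool_pos'],R
def plan(target,yaw=None):
    """yaw(deg): world direction of tool y, modulo 180"""
    s,p,R=st();d=R.T@(np.array(target)-p)
    y=np.degrees(np.arctan2(R[1,1],R[0,1]));tw=0
    if yaw is not None:
        tw=-((yaw-y+90)%180-90)
    print("t",round(s['time'],2),"pos",np.round(p,4),"yaw_y",round(y,2),"z axis",np.round(R[:,2],3),"x ax",np.round(R[:,0],3),"q6",round(s['qpos'][5],3))
    print("increments",np.round(d/.4,4),"twist deg",round(tw,2),"norm",round(tw/60,4))
E
python3 - <<'E'
from h import *
plan([.50,.20,.27],95.4)
plan([.5,-.1,.27],95.4)
plan([.572,-.257,.25],95.4)
E
```

```text
t 0.15 pos [0.1753 0.4945 0.2262] yaw_y 70.47 z axis [ 0.942 -0.334 -0.   ] x ax [-0.001 -0.001 -1.   ] q6 -0.146
increments [-0.1091 -0.4228  1.0111] twist deg -24.93 norm -0.4154
t 0.15 pos [0.1753 0.4945 0.2262] yaw_y 70.47 z axis [ 0.942 -0.334 -0.   ] x ax [-0.001 -0.001 -1.   ] q6 -0.146
increments [-0.1083 -1.1297  1.2618] twist deg -24.93 norm -0.4154
t 0.15 pos [0.1753 0.4945 0.2262] yaw_y 70.47 z axis [ 0.942 -0.334 -0.   ] x ax [-0.001 -0.001 -1.   ] q6 -0.146
increments [-0.058  -1.4394  1.5626] twist deg -24.93 norm -0.4154
```

Request:
move_arm --pt "-0.1 -0.05 0.14 -0.1" --pt "-0.11 -0.12 0.28 -0.2" --pt "-0.11 -0.18 0.42 -0.3" --pt "-0.11 -0.24 0.56 -0.415" --pt "-0.11 -0.3 0.7 -0.415"

```text
time: 0.78
tool_pos: [0.3978, 0.2889, 0.2707]
tool_rot: [1.175, 1.571, 1.27]
contact_force: [0.2, 0.8, 0.3]
opening: 0.0917
```

```bash
python3 - <<'E'
from h import *
plan([.5,-.05,.27],95.4)
E
```

```text
t 0.78 pos [0.3978 0.2889 0.2707] yaw_y 95.46 z axis [0.995 0.095 0.   ] x ax [ 0.  0. -1.] q6 -1.194
increments [ 0.0016 -0.8677  0.1737] twist deg 0.06 norm 0.001
```

Request:
move_arm --pt "0 -0.15 0.03 0" --pt "0 -0.3 0.06 0" --pt "0 -0.45 0.1 0" --pt "0 -0.6 0.14 0" --pt "0 -0.75 0.18 0"

```text
time: 1.4
tool_pos: [0.4968, -0.0034, 0.2707]
tool_rot: [1.221, 1.57, 1.315]
contact_force: [0.9, 0.6, 0.6]
opening: 0.0919
```

```bash
python3 - <<'E'
from h import *
plan([.5,-.257,.25],95.4)
E
```

```text
t 1.4 pos [ 0.4968 -0.0034  0.2707] yaw_y 95.37 z axis [0.996 0.094 0.   ] x ax [ 0.  0. -1.] q6 -1.826
increments [ 0.0515 -0.632  -0.0513] twist deg -0.03 norm -0.0006
```

Request:
move_arm --pt "0 -0.15 -0.02 0" --pt "0.02 -0.3 -0.04 0" --pt "0.05 -0.45 -0.05 0" --pt "0.05 -0.6 -0.05 0" --pt "0.05 -0.632 -0.05 0"

```text
time: 2.02
tool_pos: [0.4997, -0.2583, 0.2497]
tool_rot: [2.867, 1.57, 2.957]
contact_force: [-0.5, 0.6, -0.3]
opening: 0.092
```

```bash
python3 - <<'E'
from h import *
import cv2
s,p,R=st();print(p,R.round(4).tolist(),s['contact_force'],s['torque'],s['qvel'])
im=robot.read_camera("wrist");cv2.imwrite("pics/w1.png",im[:,:,::-1])
E
```

```text
[ 0.49971423 -0.25832161  0.24969649] [[-0.0011, -0.0897, 0.996], [0.0002, 0.996, 0.0897], [-1.0, 0.0003, -0.0011]] [-0.48950362  0.6308665  -0.34823182] [ 0.03635785 -0.04470243 -0.00588364] [-0.08670151  0.07201224 -0.11932568  0.0249887   0.06688408 -0.11429866]
```

View pics/w1.png

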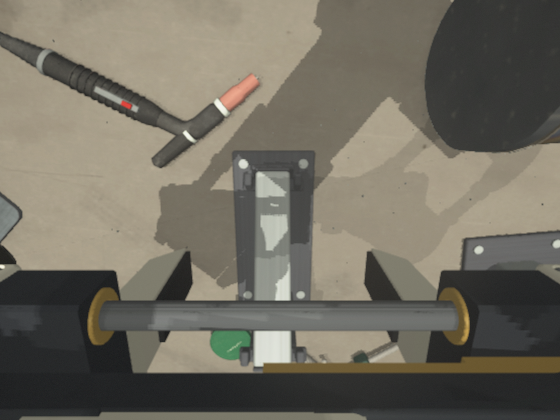

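```bash
cat >> h.py <<'E'
def wray(uv,z,p,R):
    c=robot.camera_params("wrist");T=c["tool_from_camera"]
    d=R@T[:3,:3]@np.array([(uv[0]-c["cx"])/c["fx"],(uv[1]-c["cy"])/c["fy"],1]);o=R@T[:3,3]+p
    return o+d*(z-o[2])/d[2]
E
python3 - <<'E'
from h import *
import cv2
im=cv2.imread("pics/w1.png")
a=cv2.resize(im[140:380,220:330],None,fx=3,fy=2.5,interpolation=cv2.INTER_CUBIC);cv2.imwrite("pics/w1z.png",a)
p=np.array([ 0.49971423,-0.25832161,0.24969649]);R=np.array([[-0.0011, -0.0897, 0.996], [0.0002, 0.996, 0.0897], [-1.0, 0.0003, -0.0011]])
for uv,z in[((254.5,171),.0606),((290.5,171),.0606),((252,366),.1606),((291,366),.1606)]: print(wray(uv,z,p,R))
b=[wray(u,.008,p,R) for u in[(233,151),(314,151)]];print(b)
E
```

```text
[ 0.48797939 -0.28417081  0.0606    ]
[ 0.4846107  -0.24624084  0.0606    ]
[ 0.64896248 -0.26893943  0.1606    ]
[ 0.64581039 -0.23324879  0.1606    ]
[array([ 0.47674459, -0.31420523,  0.008     ]), array([ 0.46817178, -0.2177238 ,  0.008     ])]
```

View pics/w1z.png

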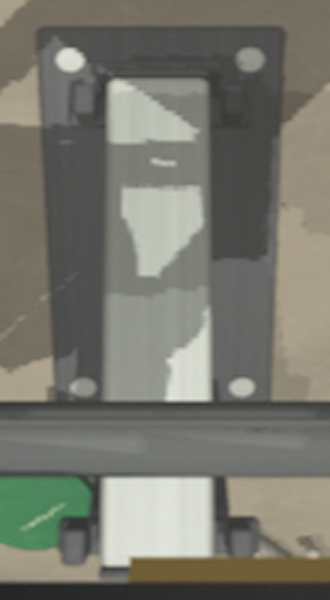

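The wrist view puts the tube from (272,171) to (272,367), with its middle at about (0.576, -0.257) and yaw about 5.2°. That agrees with the top camera.

```bash
python3 - <<'E'
from h import *
plan([.5724,-.2576,.083],95.2)
E
```

```text
t 2.08 pos [ 0.4999 -0.2579  0.2498] yaw_y 95.18 z axis [ 0.996  0.09  -0.001] x ax [-0.001  0.    -1.   ] q6 -2.273
increments [ 0.4168 -0.0157  0.181 ] twist deg -0.02 norm -0.0003
```

Request:
move_arm --pt "0.05 -0.015 0.12 0" --pt "0.16 -0.016 0.181 0" --pt "0.27 -0.016 0.181 0" --pt "0.36 -0.016 0.181 0" --pt "0.417 -0.016 0.181 0"

```text
time: 2.7
tool_pos: [0.5723, -0.252, 0.0819]
tool_rot: [2.356, 1.567, 2.451]
contact_force: [-0.1, 0.1, 0.3]
opening: 0.0918
```

Request:
move_arm --pt "0 0 0 0" --pt "0 0 0 0"

```text
time: 2.95
tool_pos: [0.5737, -0.254, 0.0852]
tool_rot: [-0.487, 1.569, -0.393]
contact_force: [0.2, -0.6, 0.4]
opening: 0.0919
```

```bash
python3 - <<'E'
from h import *
plan([.5724,-.2576,.083],95.2)
s=st()[0];print(s['contact_force'],s['torque'])
E
```

```text
t 2.95 pos [ 0.5737 -0.254   0.0852] yaw_y 95.43 z axis [0.996 0.095 0.002] x ax [ 0.002 -0.001 -1.   ] q6 -2.205
increments [ 0.0056 -0.0087 -0.0042] twist deg 0.23 norm 0.0038
[ 0.18076432 -0.57756719  0.4464612 ] [ 0.04129182  0.00653636 -0.00406717]
```

Request:
move_arm --pt "0.0056 -0.008 -0.003 0.003" --pt "0.0056 -0.008 -0.003 0.003" --pt "0.0056 -0.008 -0.003 0.003"

```text
time: 3.32
tool_pos: [0.5721, -0.2581, 0.0821]
tool_rot: [-0.461, 1.57, -0.371]
contact_force: [-0.2, 0.4, 0.0]
opening: 0.0916
```

```bash
python3 - <<'E'
from h import *
plan([.5724,-.2576,.083],95.2)
s=st()[0];print(s['contact_force'],s['torque'])
E
```

```text
t 3.33 pos [ 0.5721 -0.2581  0.0821] yaw_y 95.18 z axis [0.996 0.09  0.001] x ax [ 0.001 -0.    -1.   ] q6 -2.207
increments [-0.0022  0.0012  0.0008] twist deg -0.02 norm -0.0004
[-0.16421786  0.42903813  0.04124274] [ 0.01527207 -0.01937987 -0.0175203 ]
```

Request:
move_arm --pt "0 0 0 0" --pt "0 0 0 0" --pt "0 0 0 0" --pt "0 0 0 0" --pt "0 0 0 0" --gripper 1.0 --squeeze 60

```text
time: 3.95
tool_pos: [0.572, -0.2579, 0.0816]
tool_rot: [1.676, 1.571, 1.767]
contact_force: [0.3, -0.8, -0.2]
opening: 0.0462
```

Request:
move_arm --pt "0 0 0 0" --pt "0 0 0 0"

```text
time: 4.2
tool_pos: [0.572, -0.2578, 0.0816]
tool_rot: [1.866, 1.57, 1.956]
contact_force: [0.1, 0.3, 0.4]
opening: 0.036
```

```bash
python3 - <<'E'
from h import *
plan([.5724,-.2576,.083],95.2)
s=st()[0];print(s['contact_force'],s['torque'],s['opening'])
E
```

```text
t 4.2 pos [ 0.572  -0.2578  0.0816] yaw_y 95.19 z axis [ 0.996  0.09  -0.   ] x ax [-0.  0. -1.] q6 -2.207
increments [-0.0035  0.0003  0.0011] twist deg -0.01 norm -0.0002
[0.1238147  0.31531562 0.35660968] [ 0.14202485  0.06226522 -0.00468079] 0.03601355154585652
```

Request:
move_arm --pt "-0.02 0 0 0" --pt "-0.05 0 0 0" --pt "-0.075 0 0 0" --pt "-0.075 0 0 0" --pt "-0.075 0 0 0"

```text
time: 4.82
tool_pos: [0.5718, -0.2577, 0.1115]
tool_rot: [2.229, 1.57, 2.32]
contact_force: [-0.2, -0.4, -8.2]
opening: 0.0356
```

```bash
python3 - <<'E'
from h import *
import cv2
F=[];T=[]
for i in range(5):
    s,p,R=st();F.append(R.T@s['contact_force']);T.append(R.T@s['torque'])
    im=robot.read_camera("wrist")
cv2.imwrite("pics/w2.png",im[:,:,::-1])
print(p,np.round(F,2),np.round(T,3),np.mean(F,0),np.mean(T,0))
E
```

```text
[ 0.57183931 -0.25773367  0.11121838] [[ 8.22 -0.35 -0.22]
 [ 8.26  0.88 -0.09]
 [ 8.16  0.36 -0.11]
 [ 7.48  0.25 -0.18]
 [ 7.89 -0.21  0.13]] [[-0.033 -0.23   0.013]
 [ 0.042 -0.13   0.018]
 [ 0.021 -0.151  0.087]
 [ 0.024 -0.204  0.063]
 [ 0.007 -0.207 -0.009]] [ 8.0025343   0.18431645 -0.09279773] [ 0.01222934 -0.18426631  0.03429483]
```

View pics/w2.png

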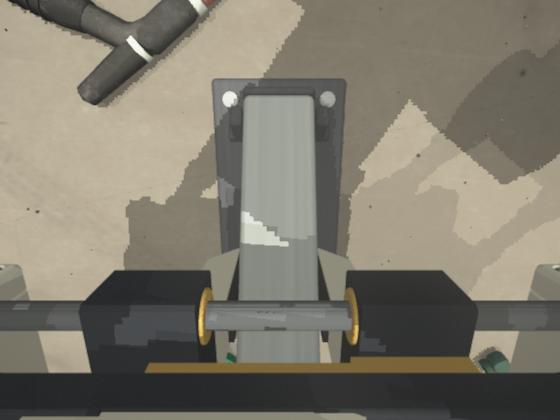

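```bash
python3 - <<'E'
from h import *
s,p,R=st()
for z in(.07,.08,.09,.10,.11):
    a=wray((243,96),z,p,R);b=wray((315,96),z,p,R);print(z,a,b,np.linalg.norm(a-b))
E
```

```text
0.07 [ 0.48772679 -0.28523264  0.07      ] [ 0.48406825 -0.24449183  0.07      ] 0.040904746259905624
0.08 [ 0.48782333 -0.28423137  0.08      ] [ 0.48434816 -0.2455324   0.08      ] 0.0388546958820176
0.09 [ 0.48791988 -0.2832301   0.09      ] [ 0.48462806 -0.24657296  0.09      ] 0.036804645504129554
0.1 [ 0.48801643 -0.28222883  0.1       ] [ 0.48490797 -0.24761352  0.1       ] 0.03475459512624154
0.11 [ 0.48811298 -0.28122755  0.11      ] [ 0.48518787 -0.24865408  0.11      ] 0.03270454474835346
```

Request:
move_arm --pt "0.03 0 0 0" --pt "0.06 0 0 0" --pt "0.075 0 0 0" --pt "0.075 0 0 0"

```text
time: 5.58
tool_pos: [0.5715, -0.2575, 0.0814]
tool_rot: [2.484, 1.569, 2.574]
contact_force: [-3.2, 1.3, -4.4]
opening: 0.0358
```

Request:
move_arm --pt "0 0 0 0" --pt "0 0 0 0" --pt "0 0 0 0" --gripper 0.3

```text
time: 5.95
tool_pos: [0.5726, -0.2582, 0.0823]
tool_rot: [-0.597, 1.569, -0.506]
contact_force: [-0.5, 0.4, 0.1]
opening: 0.0608
```

```bash
python3 - <<'E'
from h import *
plan([.572-.026*.996,-.2578-.026*.09,.0669],95.2)
s=st()[0];print(s['contact_force'],s['torque'],s['opening'])
E
```

```text
t 5.95 pos [ 0.5726 -0.2582  0.0823] yaw_y 95.19 z axis [0.996 0.09  0.001] x ax [ 0.002 -0.001 -1.   ] q6 -2.207
increments [ 0.0385  0.0013 -0.0663] twist deg -0.01 norm -0.0001
[-0.46883727  0.4435559   0.13808873] [0.01300411 0.0671817  0.02904721] 0.060814732127117604
```

Request:
move_arm --pt "0.0 0 -0.03 0" --pt "0.02 0 -0.066 0" --pt "0.0385 0 -0.066 0" --pt "0.0385 0 -0.066 0" --pt "0.0385 0 -0.066 0"

```text
time: 6.58
tool_pos: [0.5462, -0.2604, 0.0664]
tool_rot: [-0.407, 1.57, -0.316]
contact_force: [-0.6, -0.4, 0.0]
opening: 0.0642
```

```bash
python3 - <<'E'
from h import *
plan([.572-.026*.996,-.2578-.026*.09,.0669],95.2)
s=st()[0];print(s['contact_force'],s['torque'],s['opening'])
E
```

```text
t 6.58 pos [ 0.5462 -0.2604  0.0664] yaw_y 95.2 z axis [0.996 0.091 0.001] x ax [ 0.001 -0.    -1.   ] q6 -2.233
increments [-0.0012  0.0006 -0.0002] twist deg 0.0 norm 0.0
[-0.56134939 -0.4356961   0.01425837] [ 0.01423657 -0.01736649 -0.01394098] 0.06423464305430696
```

Request:
move_arm --pt "0 0 0 0" --pt "0 0 0 0" --pt "0 0 0 0" --pt "0 0 0 0" --pt "0 0 0 0" --gripper 1.0

```text
time: 7.2
tool_pos: [0.5457, -0.2601, 0.0662]
tool_rot: [1.842, 1.57, 1.933]
contact_force: [-0.6, 1.4, 0.3]
opening: 0.0356
```

Request:
move_arm --pt "-0.02 0 0 0" --pt "-0.05 0 0 0" --pt "-0.075 0 0 0" --pt "-0.075 0 0 0" --pt "-0.075 0 0 0"

```text
time: 7.82
tool_pos: [0.5455, -0.2601, 0.0961]
tool_rot: [2.3, 1.57, 2.39]
contact_force: [0.8, 0.1, -8.1]
opening: 0.0357
```

```bash
python3 - <<'E'
from h import *
import cv2
F=[];T=[]
for i in range(12):
    s,p,R=st();F.append(R.T@s['contact_force']);T.append(R.T@s['torque'])
    im=robot.read_camera("wrist")
cv2.imwrite("pics/w3.png",im[:,:,::-1])
print(p,s['opening'],np.round(T,3)[:,1],np.mean(F,0),np.mean(T,0),np.mean(T,0)[1]/np.mean(F,0)[0])
E
```

```text
[ 0.54575142 -0.26029109  0.09621969] 0.035295976013006755 [ 0.064 -0.036  0.064  0.035 -0.001  0.014  0.025 -0.019  0.005 -0.005
  0.02   0.009] [7.85252068 0.15891137 0.20660147] [0.01219022 0.01459936 0.02852448] 0.0018591947183678775
```

View pics/w3.png

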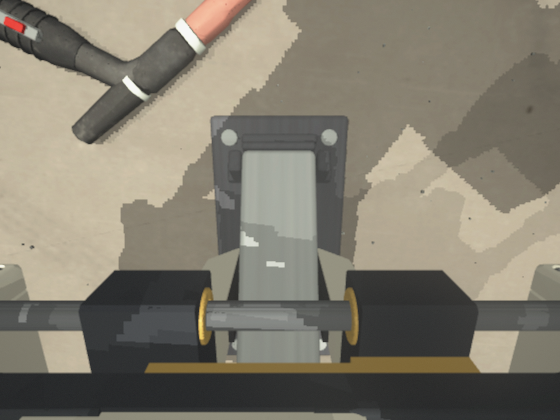

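Both trial lifts agree. The balance point is about 31 mm below the middle, towards the lower end, and it's now within about 2 mm of the grip. Next I'll level the tube by pressing its lower part onto the ridge from the far side, with the hand away from the ridge.

```bash
python3 - <<'E'
from h import *
c=np.array([.600,.0625]);a=np.radians(10.3)
h=c+.06*np.array([np.cos(a),np.sin(a)]);print(h)
plan([h[0],h[1],.24],100.3)
E
```

```text
[0.6590331  0.07322813]
t 8.43 pos [ 0.5457 -0.2602  0.0962] yaw_y 95.2 z axis [ 0.996  0.091 -0.   ] x ax [-0.  0. -1.] q6 -2.233
increments [-0.3593  0.8046  0.3576] twist deg -5.1 norm -0.0851
```

Request:
move_arm --pt "-0.09 0 0 0" --pt "-0.18 0 0 0" --pt "-0.27 0.04 0.02 0" --pt "-0.33 0.12 0.06 -0.02" --pt "-0.36 0.2 0.1 -0.05"

```text
time: 9.05
tool_pos: [0.579, -0.1765, 0.2421]
tool_rot: [-0.5, 1.568, -0.357]
contact_force: [0.9, -0.9, -8.8]
opening: 0.0357
```

Request:
move_arm --pt "0 0.08 0.035 -0.03" --pt "0 0.17 0.07 -0.035" --pt "0 0.26 0.11 -0.035" --pt "0 0.35 0.16 -0.035" --pt "0 0.42 0.2 -0.035"

```text
time: 9.68
tool_pos: [0.6337, 0.0025, 0.2401]
tool_rot: [1.981, 1.57, 2.161]
contact_force: [0.6, -0.1, -7.9]
opening: 0.0356
```

```bash
python3 - <<'E'
from h import *
plan([.659,.0732,.24],100.3)
E
```

```text
t 9.68 pos [0.6337 0.0025 0.2401] yaw_y 100.34 z axis [ 0.984  0.18  -0.   ] x ax [-0.  0. -1.] q6 -1.868
increments [0.0004 0.1626 0.0938] twist deg 0.04 norm 0.0007
```

Request:
move_arm --pt "0 0.07 0.04 0" --pt "0 0.13 0.08 0" --pt "0 0.163 0.094 0" --pt "0 0.163 0.094 0"

```text
time: 10.18
tool_pos: [0.6587, 0.0722, 0.2399]
tool_rot: [3.119, 1.57, -2.983]
contact_force: [0.2, -1.2, -8.0]
opening: 0.0356
```

```bash
python3 - <<'E'
from h import *
import cv2
plan([.659,.0732,.16],100.3)
for n in("wrist","scene","top"):
    im=robot.read_camera(n);cv2.imwrite(f"pics/{n}4.png",im[:,:,::-1])
im=cv2.imread("pics/scene4.png")[170:300,180:340];cv2.imwrite("pics/s4z.png",cv2.resize(im,None,fx=4,fy=4))
E
```

```text
t 10.18 pos [0.6587 0.0722 0.2399] yaw_y 100.37 z axis [ 0.984  0.18  -0.001] x ax [-0.001 -0.    -1.   ] q6 -1.758
increments [0.1997 0.0024 0.0015] twist deg 0.07 norm 0.0012
```

View pics/s4z.png

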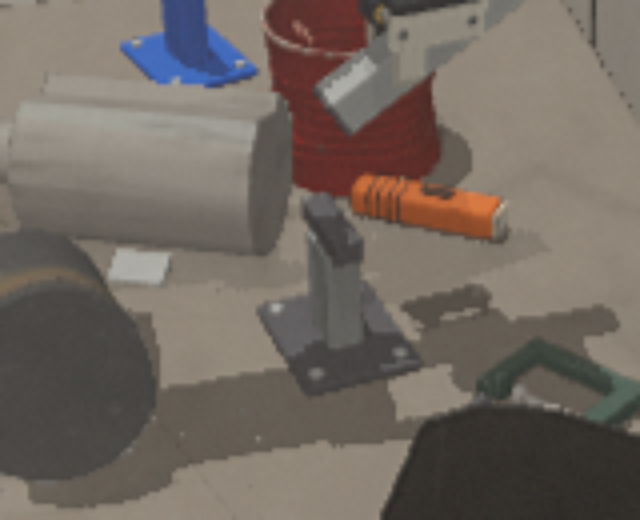

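View pics/wrist4.png

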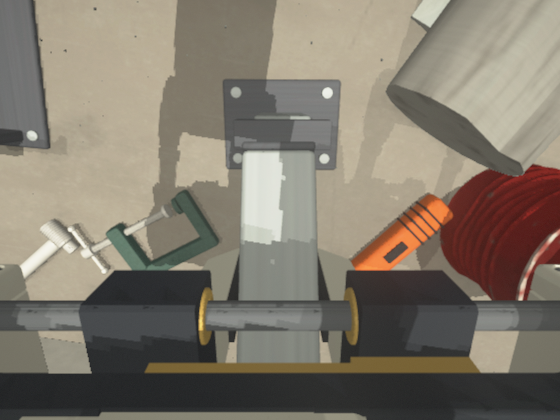

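```bash
python3 - <<'E'
from h import *
s,p,R=st()
C=[wray(u,.01,p,R) for u in[(223,80.5),(338.5,80),(338.5,169),(225.5,168)]]
print(np.round(C,4),np.mean(C,0))
B=[wray(u,.012,p,R) for u in[(236,92.5),(327,92.5),(324.5,158.5),(238,158.5)]]
print(np.round(B,4),np.mean(B,0));v=B[0]-B[1];print(np.degrees(np.arctan2(v[0],-v[1])))
# ridge top edges cols 235?-330, rows 119-?
for u in[(234,120),(329,120)]: print(wray(u,.12,p,R))
E
```

```text
[[ 0.5652 -0.0075  0.01  ]
 [ 0.5425  0.1165  0.01  ]
 [ 0.6381  0.1392  0.01  ]
 [ 0.6605  0.0077  0.01  ]] [0.60158513 0.06399999 0.01      ]
[[0.575  0.0085 0.012 ]
 [0.5573 0.1068 0.012 ]
 [0.6287 0.1199 0.012 ]
 [0.6464 0.0208 0.012 ]] [0.60186158 0.06399068 0.012     ]
10.16844380069653
[0.59678197 0.02302183 0.12      ]
[0.58319447 0.09877239 0.12      ]
```

Request:
move_arm --pt "0.05 0 0 0" --pt "0.1 0 0 0" --pt "0.16 0 0 0" --pt "0.2 0 0 0" --squeeze 25

```text
time: 10.82
tool_pos: [0.6584, 0.0704, 0.1592]
tool_rot: [3.095, 1.569, -3.01]
contact_force: [-0.1, 0.2, -8.1]
opening: 0.0358
```

Request:
move_arm --pt "0.02 0 0 0" --pt "0.04 0 0 0" --pt "0.045 0 0 0"

```text
time: 11.2
tool_pos: [0.6634, 0.0715, 0.1468]
tool_rot: [-0.146, 1.557, 0.033]
contact_force: [8.4, 1.5, 6.2]
opening: 0.0358
```

```bash
python3 - <<'E'
from h import *
plan([.659,.0732,.1256],100.2)
s=st()[0];print(s['contact_force'],s['torque'],s['opening'])
E
```

```text
t 11.2 pos [0.6634 0.0715 0.1468] yaw_y 100.27 z axis [0.984 0.178 0.013] x ax [ 0.013  0.    -1.   ] q6 -1.758
increments [ 0.0528  0.0061 -0.0108] twist deg 0.07 norm 0.0012
[8.42324087 1.52094371 6.19146063] [ 0.19025935 -0.95126566  0.03820876] 0.03576434792592982
```

Request:
move_arm --pt "0 0 0 0" --pt "0 0 0 0" --squeeze 10

```text
time: 11.45
tool_pos: [0.6595, 0.0714, 0.1432]
tool_rot: [-0.196, 1.569, -0.016]
contact_force: [3.7, 0.1, -3.0]
opening: 0.0357
```

```bash
python3 - <<'E'
from h import *
import cv2
plan([.659,.0732,.1256],100.2)
s=st()[0];print(s['contact_force'],s['torque'],s['opening'])
im=robot.read_camera("scene")[170:300,180:340,::-1];cv2.imwrite("pics/s5z.png",cv2.resize(im,None,fx=4,fy=4))
E
```

```text
t 11.45 pos [0.6595 0.0714 0.1432] yaw_y 100.28 z axis [0.984 0.179 0.002] x ax [ 0.002 -0.    -1.   ] q6 -1.758
increments [ 0.0441  0.0048 -0.0005] twist deg 0.08 norm 0.0014
[ 3.65443426  0.14302513 -3.0272765 ] [ 0.02171862 -0.21826564  0.03746973] 0.03573138517966207
```

View pics/s5z.png

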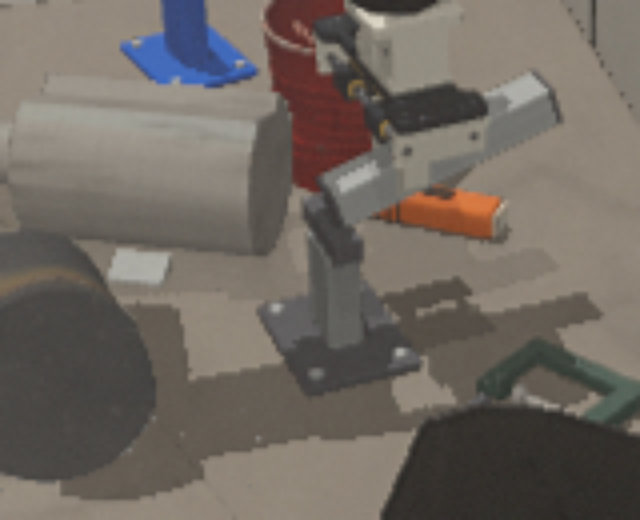

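The tube's lower part rests on the ridge at (335,205) in the zoom and it pivots in the pads at 10 N. I'll keep lowering.

Request:
move_arm --pt "0.011 0 0 0" --pt "0.022 0 0 0" --pt "0.033 0 0 0" --pt "0.033 0 0 0"

```text
time: 12.0
tool_pos: [0.658, 0.0716, 0.1278]
tool_rot: [2.952, 1.568, 3.132]
contact_force: [-0.3, 0.3, -7.6]
opening: 0.0359
```

```bash
python3 - <<'E'
from h import *
import cv2
plan([.659,.0732,.1256],100.2)
s=st()[0];print(s['contact_force'],s['torque'],s['opening'])
im=robot.read_camera("scene")[170:300,180:340,::-1];cv2.imwrite("pics/s6z.png",cv2.resize(im,None,fx=4,fy=4))
E
```

```text
t 12.0 pos [0.658  0.0716 0.1278] yaw_y 100.29 z axis [ 0.984  0.179 -0.003] x ax [-0.003  0.    -1.   ] q6 -1.758
increments [0.0054 0.0036 0.0033] twist deg 0.09 norm 0.0016
[-0.27138313  0.26189268 -7.61789869] [ 0.03702686  0.00864861 -0.00163087] 0.03589633999263839
```

View pics/s6z.png

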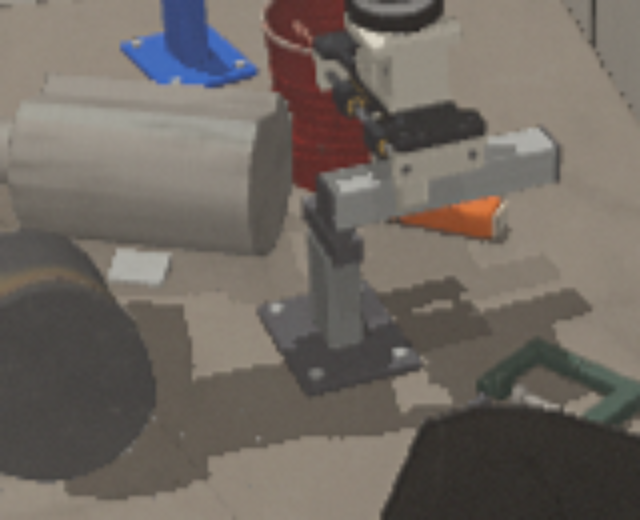

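Request:
move_arm --pt "0.006 0 0 0" --pt "0.009 0 0 0" --pt "0.009 0 0 0"

```text
time: 12.42
tool_pos: [0.6592, 0.0717, 0.1257]
tool_rot: [0.02, 1.57, 0.2]
contact_force: [1.0, 0.8, -5.2]
opening: 0.036
```

```bash
python3 - <<'E'
from h import *
import cv2
plan([.659,.0732,.1256],100.2)
s=st()[0];print(s['contact_force'],s['torque'],s['opening'])
im=robot.read_camera("scene")[170:300,180:340,::-1];cv2.imwrite("pics/s7z.png",cv2.resize(im,None,fx=5,fy=4.6))
E
```

```text
t 12.43 pos [0.6592 0.0717 0.1257] yaw_y 100.3 z axis [0.984 0.179 0.001] x ax [ 0.001  0.    -1.   ] q6 -1.758
increments [0.0003 0.0039 0.0003] twist deg 0.1 norm 0.0016
[ 1.02676136  0.78225008 -5.24684588] [ 0.11365977 -0.15884729 -0.02142428] 0.03599892981741366
```

View pics/s7z.png

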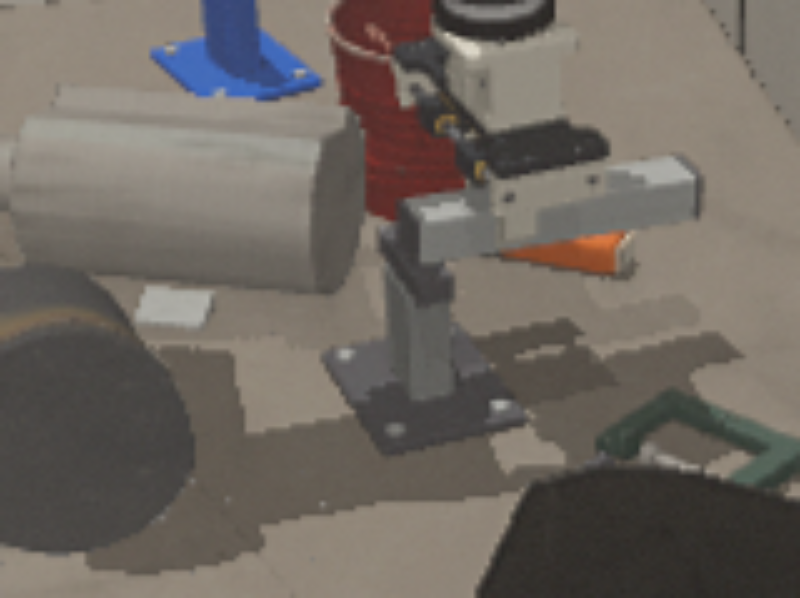

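```bash
cat >> h.py <<'E'
def rayplane(cam,uv,pt,n):
    p=robot.camera_params(cam);R=p["R"];t=p["t"]
    d=R.T@np.array([(uv[0]-p["cx"])/p["fx"],(uv[1]-p["cy"])/p["fy"],1]);c=-R.T@t
    return c+d*((pt-c)@n)/(d@n)
E
python3 - <<'E'
from h import *
s,p,R=st();n=R[:,1];pt=p-.018*n
for q in[(425,262),(692,214),(415,222),(692,168),(600,190)]:
    uv=((q[0]+.5)/5-.5+180,(q[1]+.5)/4.6-.5+170)
    X=rayplane("scene",uv,pt,n);print(X,"along",(X-p)@R[:,2])
E
```

```text
[0.60624868 0.04375137 0.12272585] along -0.057009120251252855
[0.78927656 0.07698947 0.11517062] along 0.12900707023327376
[0.60113639 0.04282183 0.15613243] along -0.062182192234359994
[0.78874633 0.07689187 0.15310387] along 0.12849408510470814
[0.72486502 0.06529112 0.15086068] along 0.06356645402186364
```

Request:
move_arm --pt "0 0 0 0" --pt "0 0 0 0" --pt "-0.04 0 0 0" --pt "-0.09 0 0 0" --pt "-0.14 0 0 0" --squeeze 60

```text
time: 13.1
tool_pos: [0.6585, 0.0714, 0.1827]
tool_rot: [-3.055, 1.57, -2.876]
contact_force: [0.0, 0.3, -7.3]
opening: 0.0356
```

Request:
move_arm --pt "0 0 0 0" --pt "0 0 0 0" --pt "0 0 0 0"

```text
time: 13.48
tool_pos: [0.6582, 0.0715, 0.1802]
tool_rot: [2.942, 1.568, 3.122]
contact_force: [0.1, 0.1, -8.0]
opening: 0.036
```

```bash
python3 - <<'E'
from h import *
import cv2
F=[];T=[]
for i in range(12):
    s,p,R=st();F.append(R.T@s['contact_force']);T.append(R.T@s['torque'])
    im=robot.read_camera("scene")
im=im[:,:,::-1];cv2.imwrite("pics/s8z.png",cv2.resize(im[150:280,180:340],None,fx=5,fy=4.6))
print(p,np.mean(F,0),np.mean(T,0),np.mean(T,0)[1]/np.mean(F,0)[0])
plan([.601,.0635,.165],100.2)
E
```

```text
[0.65893627 0.07157029 0.18149844] [ 7.68805131 -0.13340304  0.02480421] [0.01342731 0.00357108 0.05246213] 0.00046449747353113056
t 14.07 pos [0.6589 0.0716 0.1815] yaw_y 100.29 z axis [0.984 0.179 0.   ] x ax [ 0.  0. -1.] q6 -1.758
increments [ 0.0413  0.006  -0.1461] twist deg 0.09 norm 0.0015
```

View pics/s8z.png

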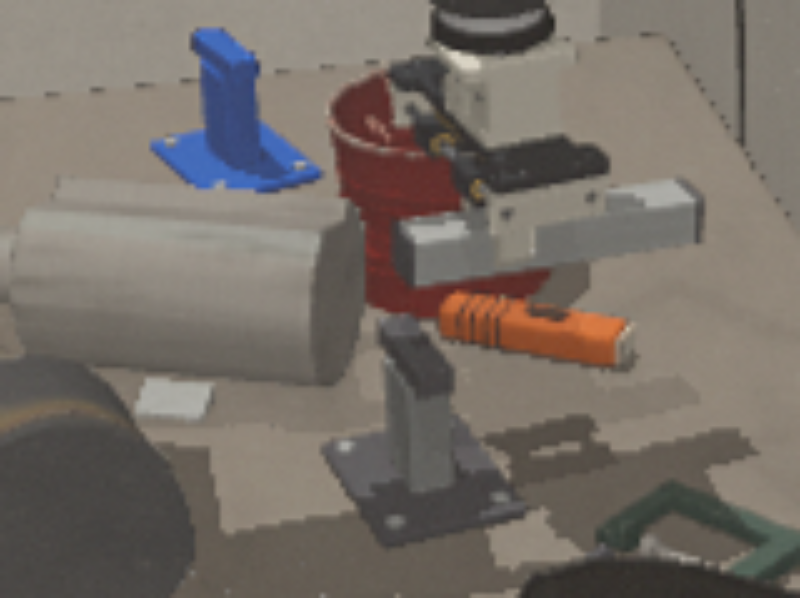

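```bash
python3 - <<'E'
from h import *
s,p,R=st();n=R[:,1];pt=p-.018*n
for q in[(415,286),(694,243),(408,245),(688,188)]:
    uv=((q[0]+.5)/5-.5+180,(q[1]+.5)/4.6-.5+150)
    X=rayplane("scene",uv,pt,n);print(X,"along",(X-p)@R[:,2])
E
```

```text
[0.60211085 0.04298118 0.17796102] along -0.06101878265676651
[0.78995317 0.07709412 0.16657464] along 0.129894672298565
[0.59907459 0.04242708 0.2104353 ] along -0.06410156067033465
[0.78516871 0.07622153 0.21135997] along 0.12503628475204592
```

Request:
move_arm --pt "0 0.006 -0.05 0" --pt "0.0 0.006 -0.1 0" --pt "0.02 0.006 -0.146 0" --pt "0.04 0.006 -0.146 0" --pt "0.04 0.006 -0.146 0"

```text
time: 14.7
tool_pos: [0.6013, 0.0635, 0.165]
tool_rot: [2.343, 1.57, 2.523]
contact_force: [-0.3, -0.4, -7.8]
opening: 0.0356
```

```bash
python3 - <<'E'
from h import *
plan([.602,.0636,.130],100.2)
E
```

```text
t 14.7 pos [0.6013 0.0635 0.165 ] yaw_y 100.29 z axis [ 0.984  0.179 -0.   ] x ax [-0.  0. -1.] q6 -1.772
increments [ 0.0876 -0.0001  0.0017] twist deg 0.09 norm 0.0015
```

Request:
move_arm --pt "0 0 0.001 0" --pt "0.03 0 0.001 0" --pt "0.06 0 0.001 0" --pt "0.085 0 0.001 0" --pt "0.085 0 0.001 0"

```text
time: 15.32
tool_pos: [0.601, 0.0636, 0.1304]
tool_rot: [2.884, 1.569, 3.064]
contact_force: [0.1, 0.2, -8.0]
opening: 0.0356
```

```bash
python3 - <<'E'
from h import *
import cv2
plan([.602,.0636,.1255],100.2)
print(st()[0]['contact_force'],st()[0]['torque'])
im=robot.read_camera("scene")[:,:,::-1];cv2.imwrite("pics/s9z.png",cv2.resize(im[150:280,170:330],None,fx=5,fy=4.6))
im=robot.read_camera("wrist")[:,:,::-1];cv2.imwrite("pics/w9.png",im)
E
```

```text
t 15.32 pos [0.601  0.0636 0.1304] yaw_y 100.29 z axis [ 0.984  0.179 -0.002] x ax [-0.002  0.    -1.   ] q6 -1.772
increments [ 0.0122 -0.0004  0.0025] twist deg 0.09 norm 0.0015
[ 0.06948286  0.21652313 -8.01180968] [ 0.04854417  0.00297182 -0.02323524]
```

View pics/s9z.png

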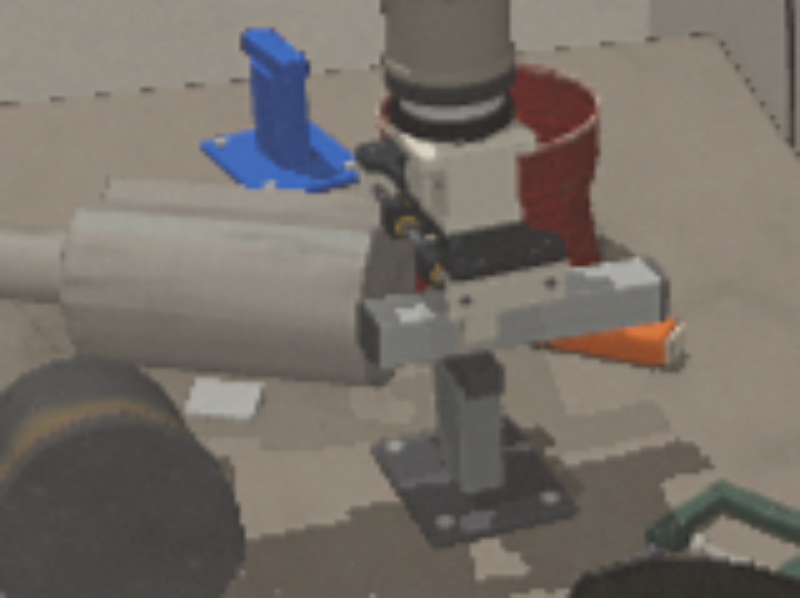

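View pics/w9.png

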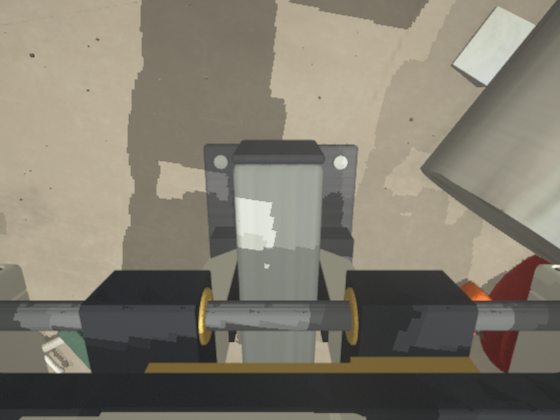

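Request:
move_arm --pt "0.006 0 0.002 0" --pt "0.012 0 0.002 0" --pt "0.015 0 0.002 0" --pt "0.015 0 0.002 0" --squeeze 12

```text
time: 15.92
tool_pos: [0.6027, 0.0637, 0.1287]
tool_rot: [-0.222, 1.568, -0.042]
contact_force: [-6.6, -0.6, 10.1]
opening: 0.036
```

```bash
python3 - <<'E'
from h import *
plan([.602,.0636,.1255],100.2)
print(st()[0]['contact_force'],st()[0]['torque'])
E
```

```text
t 15.93 pos [0.6027 0.0637 0.1287] yaw_y 100.31 z axis [0.984 0.179 0.003] x ax [ 0.003 -0.    -1.   ] q6 -1.772
increments [ 0.0079 -0.     -0.0017] twist deg 0.11 norm 0.0018
[-6.64323337 -0.63851097 10.0883117 ] [ 0.04769717  1.08906357 -0.01422075]
```

Request:
move_arm --pt "0 0 0 0" --pt "0 0 0 0" --pt "0 0 0 0" --squeeze 5

```text
time: 16.3
tool_pos: [0.6028, 0.0637, 0.1279]
tool_rot: [-0.191, 1.568, -0.012]
contact_force: [-5.4, -0.2, 6.0]
opening: 0.0358
```

```bash
python3 - <<'E'
from h import *
import cv2
plan([.602,.0636,.1255],100.2)
print(st()[0]['contact_force'],st()[0]['torque'])
im=robot.read_camera("scene")[:,:,::-1];cv2.imwrite("pics/s10z.png",cv2.resize(im[150:280,170:330],None,fx=5,fy=4.6))
E
```

```text
t 16.3 pos [0.6028 0.0637 0.1279] yaw_y 100.3 z axis [0.984 0.179 0.003] x ax [ 0.003 -0.    -1.   ] q6 -1.772
increments [ 0.0061  0.     -0.0021] twist deg 0.1 norm 0.0017
[-5.444828   -0.20041494  6.03957305] [0.03640068 0.69417236 0.02984922]
```

View pics/s10z.png

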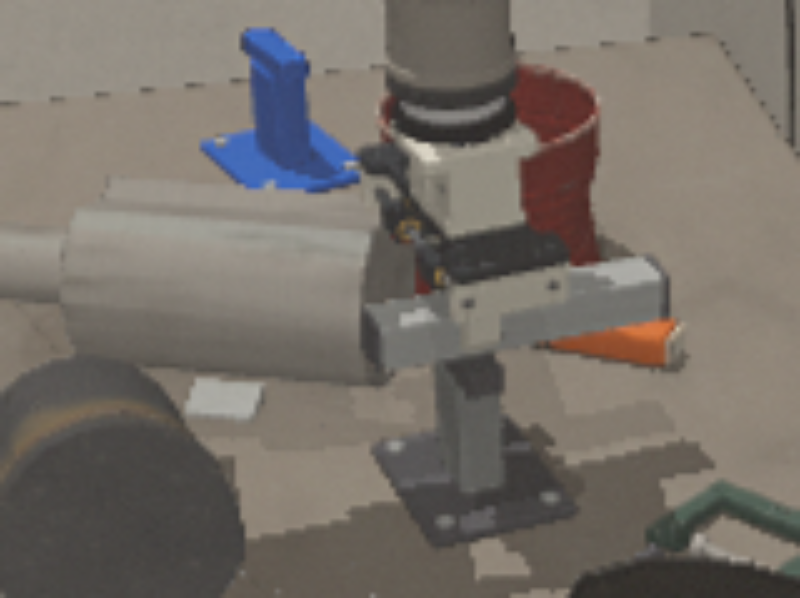

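Request:
move_arm --pt "-0.004 0 0 0" --pt "-0.006 0 0 0" --pt "-0.006 0 0 0" --squeeze 3

```text
time: 16.73
tool_pos: [0.6024, 0.0637, 0.1282]
tool_rot: [-0.112, 1.57, 0.068]
contact_force: [-1.0, -0.3, -0.8]
opening: 0.0359
```

```bash
python3 - <<'E'
from h import *
import cv2
plan([.602,.0636,.1255],100.2)
print(st()[0]['contact_force'],st()[0]['torque'])
im=robot.read_camera("scene")[:,:,::-1];cv2.imwrite("pics/s11.png",im);cv2.imwrite("pics/s11z.png",cv2.resize(im[190:260,225:315],None,fx=8.5,fy=8.5,interpolation=cv2.INTER_CUBIC))
E
```

```text
t 16.73 pos [0.6024 0.0637 0.1282] yaw_y 100.29 z axis [0.984 0.179 0.   ] x ax [ 0.  0. -1.] q6 -1.772
increments [ 0.0066 -0.0001 -0.001 ] twist deg 0.09 norm 0.0016
[-1.02851293 -0.30915235 -0.78405344] [-0.01691243  0.15248042 -0.04978822]
```

View pics/s11z.png

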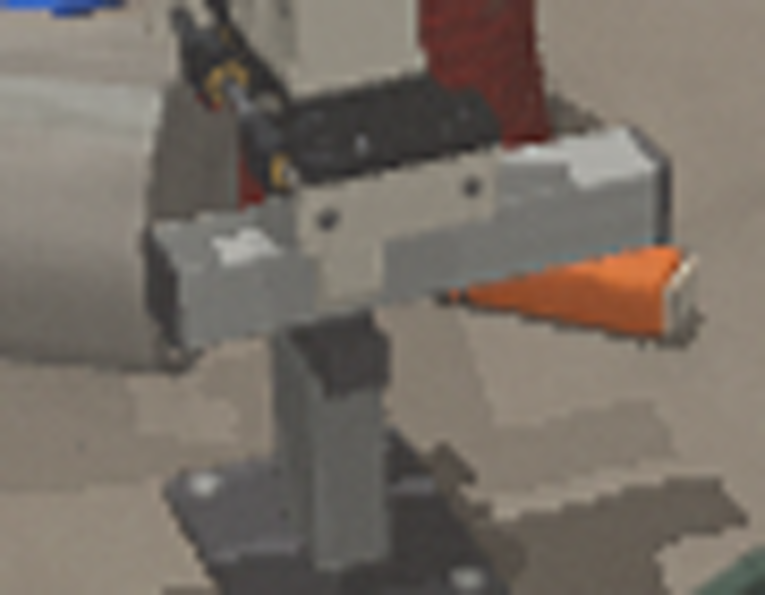

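```bash
python3 - <<'E'
from h import *
s,p,R=st();n=R[:,1];pt=p-.018*n
L=[]
for q in[(192,350),(660,248),(182,270),(655,172)]:
    uv=((q[0]+.5)/8.5-.5+225,(q[1]+.5)/8.5-.5+190)
    X=rayplane("scene",uv,pt,n);L.append(((X-p)@R[:,2],X[2]));print(X,L[-1][0])
for a,b in((0,1),(2,3)): print(np.degrees(np.arctan2(L[b][1]-L[a][1],L[b][0]-L[a][0])))
E
```

```text
[0.54937651 0.03574015 0.1207883 ] -0.057180986188100684
[0.73430193 0.06932245 0.11776551] 0.1307671494466652
[0.54772264 0.03544313 0.15578822] -0.05884066050906684
[0.73238562 0.06897769 0.15184356] 0.12884017880126591
-0.92141480028231
-1.2040617757378316
```

Request:
move_arm --pt "0 0 0 0" --pt "0 0 0 0" --pt "0 0 0 0" --gripper 0.4

```text
time: 17.15
tool_pos: [0.6024, 0.0637, 0.128]
tool_rot: [0.031, 1.57, 0.211]
contact_force: [-0.3, 0.9, 0.4]
opening: 0.055
```

```bash
python3 - <<'E'
from h import *
import cv2
plan([.602,.0636,.1255],100.2)
print(st()[0]['contact_force'],st()[0]['torque'],st()[0]['opening'])
im=robot.read_camera("scene")[:,:,::-1];cv2.imwrite("pics/s12.png",im);cv2.imwrite("pics/s12z.png",cv2.resize(im[190:260,225:315],None,fx=8.5,fy=8.5,interpolation=cv2.INTER_CUBIC))
E
```

```text
t 17.15 pos [0.6024 0.0637 0.128 ] yaw_y 100.29 z axis [0.984 0.179 0.001] x ax [ 0.001  0.    -1.   ] q6 -1.772
increments [ 0.0063 -0.0001 -0.0011] twist deg 0.09 norm 0.0015
[-0.28274194  0.85892874  0.41116672] [ 0.06188805 -0.00274133  0.01361323] 0.05495539081990983
```

View pics/s12z.png

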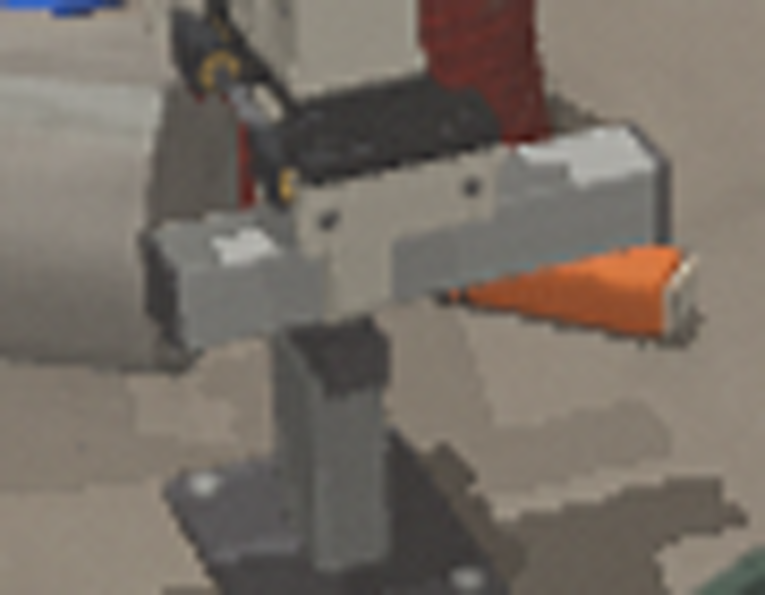

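The tube hasn't moved since the fingers opened. I'll withdraw straight up.

Request:
move_arm --pt "0 0 0 0" --pt "-0.04 0 0 0" --pt "-0.1 0 0 0" --pt "-0.2 0 0 0" --pt "-0.3 0 0 0" --gripper 0.3

```text
time: 17.82
tool_pos: [0.6022, 0.0637, 0.2503]
tool_rot: [-0.144, 1.57, 0.035]
contact_force: [0.3, 0.1, -0.9]
opening: 0.0643
```

Request:
move_arm --pt "0 0 0 0" --pt "0 0 0 0" --pt "0 0 0 0" --pt "0 0 0 0"

```text
time: 18.32
tool_pos: [0.6018, 0.0637, 0.2469]
tool_rot: [2.882, 1.569, 3.062]
contact_force: [-0.4, -0.5, 0.5]
opening: 0.0643
```

```bash
python3 - <<'E'
from h import *
import cv2
s,p,R=st();print(p,s['contact_force'])
im=robot.read_camera("scene")[:,:,::-1];cv2.imwrite("pics/s13.png",im);cv2.imwrite("pics/s13z.png",cv2.resize(im[190:260,225:315],None,fx=8.5,fy=8.5,interpolation=cv2.INTER_CUBIC))
im=robot.read_camera("top")[:,:,::-1];cv2.imwrite("pics/t13.png",im)
E
```

```text
[0.60184974 0.06369421 0.24693795] [-0.37359957 -0.4658052   0.53076768]
```

View pics/s13z.png

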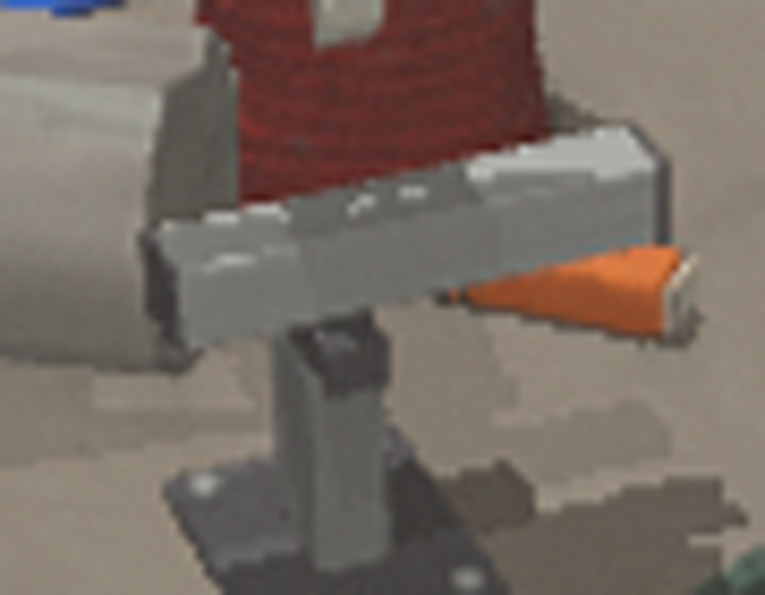

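View pics/t13.png

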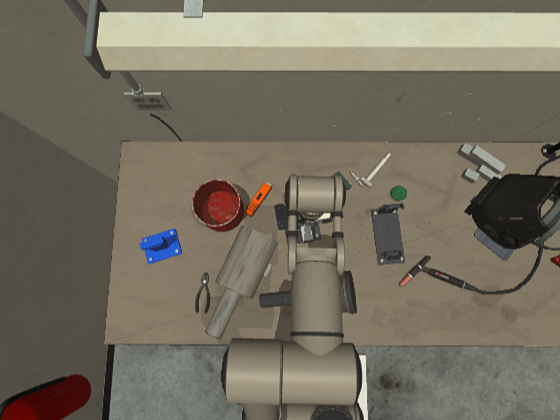

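The tube lies still on the ridge from (165,290) to (660,200) in the zoom, with its edges unchanged since release. The lamp, the tin and the visible part of the clamp are where they were.

```bash
python3 - <<'E'
from h import *
import cv2
a=cv2.imread("pics/s13.png");b=robot.read_camera("scene")[:,:,::-1]
print(cv2.absdiff(a,np.ascontiguousarray(b))[190:260,225:315].max())
print(robot.hand_in())
E
```

```text
43
the job is handed in; nothing more can be done
None
```

I laid the tube across the ridge of the grey stand, let go and handed in at about 18.4 s of the 61 s. It stays there by itself, about 1° off level by the scene camera. No verdict was reported.

- **Finding the balance point:** A first trial lift at the middle gave a wrist moment of −0.18 N m at 8 N, which puts the balance point about 30 mm towards the lower end. I regripped there and a second lift put it within 2 mm of the grip.
- **Levelling and placing:** I carried the tube at its slope and pressed its lower part onto the ridge with the hand 58 mm off to one side, pivoting it level. I then raised it to about 0.19 m, moved the hand over the ridge, lowered the tube and opened the fingers.

**Last checks**
- **Tube:** It looked the same after the fingers opened and after I lifted the hand clear.
- **Bystanders:** The lamp and tin are unmoved in the top view. The clamp was partly hidden by the arm, but what shows of it looks unmoved.

**Checks that disagreed or were weak**
- **Contact height:** The tube touched the ridge about 3 mm higher than I expected, pressing briefly with about 18 N. I eased off before releasing.
- **Tilt while raised:** Two camera readings at that height gave −3.4° and +0.3°, both inside the 8° limit.
- **Final stillness:** A pixel comparison just before hand-in differed by up to 43 grey levels in the tube area. I did not look at that last picture, so it does not confirm that nothing moved.

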